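# Put the swapped cup gauges back on their pegs

## Robot

A 6-joint arm with a two-finger parallel gripper is mounted at the origin on a cart in front of the work surface, level with it; the furniture and walls round the work are solid. World frame = base frame: x ahead of the robot, y to its left, z up, the work surface at z = 0. Lengths are in m, angles in rad, forces in N, time in s.
With the tool pointing down it reaches from about 0.25 to 0.775 m from the base axis. Payload 4 kg.
Tool frame: the origin (TCP) lies midway between the tips of the shut fingers; the grasp point (between the pads) lies 19 mm behind it (robot.pinch_z is the distance from the TCP to the grasp point, in m); x points along the fingers, y is the direction in which the jaws open and shut, and the axes are right-handed (so a half turn about x gives the same grasp; the last joint's range is limited). The gripper opens to 94 mm and grips with 3 to 60 N. Pads are 16 mm wide; open, the fingers measure 119 mm over their backs; the gripper's body (75 mm by 177 mm) begins 78 mm behind the grasp point.
Start: joints at [1.042, 0.087, 1.371, -0, 1.684, -0.103], TCP at [0.227, 0.501, 0.206] pointing down, gripper open.
Joint ranges: [-3.1, 3.1], [-0.76, 2.03], [0.27, 2.55], [-1.08, 4.22], [0.17, 2.65], [-2.57, 2.57]. Speed limits (rad/s): [2.79, 2.79, 3.14, 3.14, 3.14, 3.14].

## Interface

Orientations are given as [roll, pitch, yaw] about the fixed x, y, z axes, in that order (R = Rz(yaw) Ry(pitch) Rx(roll)).
In Python, from bench import robot, imaging gives the robot as it stands. The module is installed in compiled form; this text tells all that it offers.
- The arm moves only by the tool drive_tool, never from a script. Its argument "commands" is a list that holds one entry, the list of rows, each a list of 4 numbers: the shift along the tool's x, y, z as a fraction of full scale, then the turn about the tool's x as a fraction of full scale. A call has 1 to 20 rows; each row shifts and turns the commanded pose from where the row before left it, along the tool's axes as they then stand; what a row does not reach is not made up. Full scale, the value 1, is 0.25 m for a shift and 360 degrees for a turn. A row lasts 1/10 s, in which the tool goes at most 50 mm and 8.59 degrees, less where a joint would pass 70% of its speed; a pose out of reach is approached as far as the arm can. A call with a number of a shift or a turn outside -1 to 1 is refused whole. A call with a gripper value outside its range is refused whole. "grip" is the opening, from 0 (shut) to 1 (fully open), set as the call begins (left out, the last holds). The fingers move at their own pace and stop on an object; the grip force is fixed at half the most. Time passes only in rows, so rows that do not move let the fingers close. It gives the time, the measured TCP pose, the force and the opening at its end, in the units of the state.
- robot.get_obs(): the state, without advancing time (a new reading comes with each control period).
- imaging.snapshot(name): name is "side" or "top" or "wrist"; returns a dict with "pixels" (420x560x3 uint8, red, green, blue), "z_map" (420x560 float32, m along the optical axis (not along the pixel's ray), 0 where there is no reading), "mtx" (3x3 intrinsics, pixels), "extrinsics" (4x4, takes a point from world to camera coordinates). Camera axes: x right, y up, looking along -z (the intrinsics and any distortion apply to the point x, -y, -z); pixel columns grow to the right and rows downward; lengths in m; the calibration is good to about 2 mm. A picture is of the moment at which its call begins.
- robot.close_job(): hands the job in, once; it reports no verdict.
The state is a dict: "time": time; "joint_positions": joint angles; "qvel": joint speeds; "joint_torque": joint torques, N m; "tool_pos": TCP position; "ee_rot": TCP orientation; "wrist_force": force on the tool from outside, world axes, zero at the start; "wrist_torque": the same for the moment, N m; "width": finger opening in m.
Only numpy, scipy, OpenCV 4.12 (cv2) and the standard library are available. Lean on these libraries where they do the work, as an engineer would, in place of code of your own. Each camera call takes 0.05 s, during which the arm holds its last target.

## Task

The short gauge was left on the tall stand's peg, where the long gauge belongs. Lift the short gauge off over the peg's head and hang it on the low stand, and take the long forked gauge out of its rest and hang it on the tall stand; each must hang freely by its keyhole slot, behind the peg's head. Do not drop the gauges or lay them down flat, and leave the cups and the other things lying about where they are.

Things in the scene. Friction and masses are not known exactly. Their poses are not given: they have to be found in the camera images.
- long_gauge: Long steel gauge, a flat plate 10 mm thick (own x), up to 90 mm wide (own y), 200 mm tall (own z), 0.3 kg, front and back alike. Grip tab at the top 60 mm wide, 50 mm tall; a keyhole below it (see long_slot); then a 90 mm wide bridge, then two prongs 47 mm long with a 66 mm gap between. Origin: centre of the underside of the foot. Starts prongs down in the rest, within 5 degrees of upright.
- short_gauge: Short steel gauge, a flat plate 10 mm thick (own x), up to 90 mm wide (own y), 140 mm tall (own z), 0.22 kg, the same front and back. Grip tab at the top 60 mm wide, 50 mm tall; a keyhole below it (see short_slot); then a straight solid foot 90 mm wide, 34 mm high. Origin: centre of the underside of the foot. Starts hanging upright on the tall stand's peg.
- long_slot (a point): Centre of the upper end of the long gauge's keyhole slot, mid-thickness, 50 mm below its top edge. Above it is the solid grip tab. The slot runs 20 mm down from here, 18 mm wide, and opens into an eight-sided hole 38 mm across, its centre 39 mm below this point; both go right through the plate. Axes as the gauge's.
- short_slot (a point): Centre of the upper end of the short gauge's keyhole slot, mid-thickness, 50 mm below its top edge. Above it is the solid grip tab. The slot runs 20 mm down from here, 18 mm wide, and opens into an eight-sided hole 38 mm across, its centre 39 mm below this point; both go right through the plate. Axes as the gauge's.
- tall_stand: Fixed stand: base plate 110 x 90 x 12 mm, round column, and one horizontal headed peg pointing to its own -x (roughly toward the robot), shaft centre line 185 mm above the worktop. The block that carries the peg (24 x 30 mm in plan) ends 10 mm above that line; nothing is higher. Origin: under the column axis, on the worktop; z up.
- low_stand: Fixed stand: base plate 110 x 90 x 12 mm, round column, and one horizontal headed peg pointing to its own -x (roughly toward the robot), shaft centre line 115 mm above the worktop. The block that carries the peg (24 x 30 mm in plan) ends 10 mm above that line; nothing is higher. Origin: under the column axis, on the worktop; z up. Too low for the long gauge.
- tall_stand_peg (a point): Top of the tall stand's peg shaft, midway along its free length; axes as the stand's. Shaft 12 mm diameter, free from 20 mm before to 20 mm behind this point along x; in front (-x) of that a round head 26 mm diameter, 8 mm thick; behind it the block. A hanging gauge's slot end rests on the shaft, anywhere between head and block.
- low_stand_peg (a point): Top of the low stand's peg shaft, midway along its free length; axes as the stand's. Shaft 12 mm diameter, free from 20 mm before to 20 mm behind this point along x; in front (-x) of that a round head 26 mm diameter, 8 mm thick; behind it the block. A hanging gauge's slot end rests on the shaft, anywhere between head and block.
- rest: Fixed grey plastic rest for the long gauge, 56 (x) x 126 (y) x 35 mm high, with a slot along its own y: 11.6 mm wide, 98 mm long, 25 mm deep (floor 10 mm above the worktop). Origin: centre of its underside.
- cup_a: Bystander: loose open steel cup, 64 mm diameter, 47 mm high. Origin: centre of its underside.
- cup_b: Bystander: loose open steel cup, 64 mm diameter, 47 mm high. Origin: centre of its underside.
- v_block: Bystander: loose steel V block, 62 x 57 x 35 mm. Origin: centre of its underside.
- caliper: Bystander: loose steel caliper lying flat, 212 mm long along its own y, 84 mm wide, 13 mm high. Origin: centre of its underside.
- chip_brush: Bystander: loose flat brush with wooden handle, lying across a 136 x 155 mm field, 12 mm high. Origin: centre of its underside.
- marker_pen: Bystander: loose black marker lying across a 105 x 96 mm field, 17 mm high. Origin: centre of its underside.
Things that resemble listed ones, but are neither listed nor needed, are in the scene too. Leave any red look-alike of the long_gauge alone.

How it is judged:
At the end, for the whole second after the job is handed in: The short gauge hangs on the low stand's peg and the long gauge on the tall stand's peg: the upper end of each slot rests on the shaft behind the head (within 22 mm horizontally of the middle of the free shaft and 6 mm in height), upright within 0.2 rad, released and at rest (horizontal distance between short_slot and low_stand_peg below 0.022 m and z of short_slot in the frame of low_stand between 0.115 and 0.127 m and angle between each of short_gauge, long_gauge's own z axis and vertical below 0.2 rad and linear speed of each of short_gauge, long_gauge below 0.03 m/s and angular speed of each of short_gauge, long_gauge below 0.4 rad/s and horizontal distance between long_slot and tall_stand_peg below 0.022 m and z of long_slot in the frame of tall_stand between 0.185 and 0.197 m); the robot touches nothing.
It fails at once if a gauge falls over or is laid flat (angle between any of long_gauge, short_gauge's own z axis and vertical above 1 rad).
It fails at once if a cup or another bystander is shifted more than 30 mm (distance of any of cup_a, cup_b, v_block, caliper, chip_brush, marker_pen from where it was at the start of the episode above 0.03 m).
It also fails if it takes over 64 s, if anything falls off the work surface, if the arm or the gripper's body presses on something with over 40 N, if the wrist force passes 120 N, or if a joint passes its speed limit or range.

## Working session

There is one attempt and no reset: what is moved stays moved. The work goes in short steps, Python scripts to look and compute and a tool call to move; the robot and the scene stay as the last step left them, time stands still between calls to the robot, and variables do not carry over. Pictures are saved under pics/ and viewed, and the job is handed in when it is done.

Besides the shell and the picture viewer there is one more tool, called after "Request:" in YAML: its name, and indented under it one key for each argument. drive_tool: Moves the arm, as the interface text tells. Shift numbers are shares of 0.25 m and turn numbers shares of 360 degrees, none past 1 either way. Its arguments: {"type":"object","properties":{"commands":{"type":"array","items":{"type":"array","items":{"type":"array","items":{"type":"number","minimum":-1,"maximum":1}}}},"grip":{"type":"number"}},"required":["commands"]}

```bash
mkdir -p pics; cat > h.py <<'E'
import numpy as np, cv2
from bench import robot, imaging
def save(n,im): cv2.imwrite('pics/'+n+'.png', im[:,:,::-1])
def world(s,u,v,z=None):
    K=s['mtx'];E=s['extrinsics'];d=s['z_map'][v,u] if z is None else z
    p=np.array([(u-K[0,2])/K[0,0]*d,-(v-K[1,2])/K[1,1]*d,-d,1])
    return (np.linalg.inv(E)@p)[:3]
def wmap(s):
    K=s['mtx'];E=s['extrinsics'];d=s['z_map'].astype(float)
    v,u=np.mgrid[:d.shape[0],:d.shape[1]]
    P=np.stack([(u-K[0,2])/K[0,0]*d,-(v-K[1,2])/K[1,1]*d,-d,np.ones_like(d)],-1)
    W=(P@np.linalg.inv(E).T)[...,:3]; W[d<=0]=np.nan
    return W
def proj(s,p):
    K=s['mtx'];c=s['extrinsics']@np.r_[p,1]
    return K[0,0]*c[0]/-c[2]+K[0,2], K[1,1]*-c[1]/-c[2]+K[1,2]
E
python3 - <<'E'
from h import *
print(robot.get_obs())
for n in ['side','top','wrist']:
    s=imaging.snapshot(n); save(n+'0',s['pixels']); print(n,s['mtx'],s['extrinsics'],[k for k in s])
    np.savez('/tmp/'+n+'.npz',**s)
E
```

```text
{'time': 0.0, 'joint_positions': array([ 1.04192401e+00,  8.79098998e-02,  1.37216812e+00, -3.73264724e-05,
        1.68357584e+00, -1.03130364e-01]), 'qvel': array([-1.15035424e-03, -1.32538078e-03,  3.43035493e-04, -5.31149575e-04,
        5.09420195e-05,  5.46819163e-04]), 'joint_torque': array([ 4.63633330e-05, -3.40198267e+01, -3.02420676e+01,  7.17588142e-02,
        3.30766488e-02, -1.59253841e-04]), 'tool_pos': array([0.22691861, 0.50044235, 0.2043725 ]), 'ee_rot': array([-1.65593048,  1.56873478, -2.08167659]), 'wrist_force': array([-0.08659776,  0.31424346,  0.63145305]), 'wrist_torque': array([-0.00678118,  0.00586032, -0.00219742]), 'width': 0.09387416027182563}
side [[385.02909543   0.         278.43019488]
 [  0.         385.02909543 213.64305605]
 [  0.           0.           1.        ]] [[ 9.50179073e-01 -3.11704404e-01 -3.07817128e-04 -5.28189611e-01]
 [ 1.23864714e-01  3.76674419e-01  9.18027186e-01 -1.54444366e-01]
 [-2.86037170e-01 -8.72328348e-01  3.96517327e-01 -9.26845156e-01]
 [ 0.00000000e+00  0.00000000e+00  0.00000000e+00  1.00000000e+00]] ['pixels', 'z_map', 'mtx', 'extrinsics']
top [[408.54037982   0.         276.4901622 ]
 [  0.         408.54037982 211.94836154]
 [  0.           0.           1.        ]] [[-0.01701324 -0.99980704 -0.00981967 -0.05237018]
 [ 0.98126517 -0.01858114  0.19176395 -0.58430392]
 [-0.19190941 -0.00637318  0.98139195 -1.03982955]
 [ 0.          0.          0.          1.        ]] ['pixels', 'z_map', 'mtx', 'extrinsics']
wrist [[367.99891837   0.         281.06466738]
 [  0.         367.99891837 206.69786131]
 [  0.           0.           1.        ]] [[ 0.4133547   0.91056718 -0.00230169 -0.54917292]
 [-0.88653433  0.4018654  -0.22926205  0.02335865]
 [-0.20783353  0.09680708  0.97336202 -0.39048113]
 [ 0.          0.          0.          1.        ]] ['pixels', 'z_map', 'mtx', 'extrinsics']
```

View pics/side0.png

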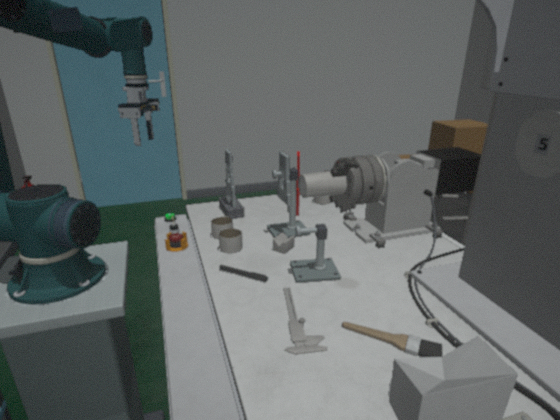

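View pics/top0.png

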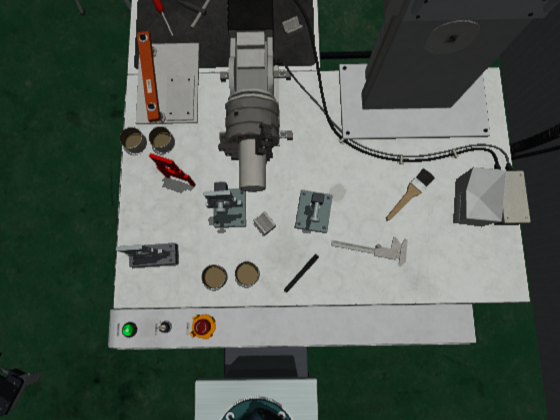

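View pics/wrist0.png

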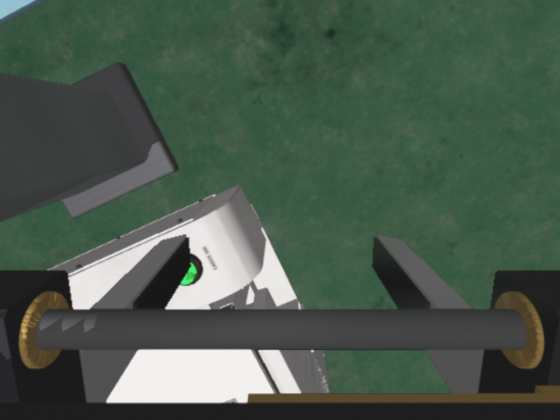

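The side view shows the gauge on the tall stand (285,165), the long gauge in its rest (230,180), the red look-alike (298,185) and the low stand (320,235). The top view shows the rest (150,255), tall stand (225,205), low stand (314,211), red look-alike (172,170), and chuck spindle (252,175). Next I'll crop and measure.

```bash
python3 - <<'E'
from h import *
T=dict(np.load('/tmp/top.npz'));S=dict(np.load('/tmp/side.npz'))
a=cv2.resize(T['pixels'][120:300,100:350],None,fx=3,fy=3,interpolation=cv2.INTER_CUBIC);save('topcrop',a)
b=cv2.resize(S['pixels'][130:290,190:370],None,fx=4,fy=3.6,interpolation=cv2.INTER_CUBIC);save('sidecrop',b[:590])
for n,s in(('top',T),('side',S)):
    W=wmap(s); z=W[...,2]
    print(n,'table z',np.nanmedian(z[(abs(z)<.03)&(W[...,0]>.4)&(W[...,0]<.8)]))
    for nm,x0,x1,y0,y1 in (('all',.3,.95,-.2,.45),):
        m=(W[...,0]>x0)&(W[...,0]<x1)&(W[...,1]>y0)&(W[...,1]<y1)&(z>.02)
        n_,l,st,c=cv2.connectedComponentsWithStats(m.astype(np.uint8))
        for i in range(1,n_):
            if st[i,4]>25:
                q=W[l==i]; print(st[i],q.min(0).round(3),q.max(0).round(3))
E
```

```text
top table z 0.001697279391046802
[ 218   56   75  136 6041] [ 0.62  -0.111  0.02 ] [0.95  0.099 0.249]
[ 135   81   63   43 1879] [0.84  0.164 0.02 ] [0.95  0.343 0.109]
[119 126  26  25 243] [0.777 0.312 0.02 ] [0.841 0.378 0.051]
[148 126  26  25 218] [0.777 0.231 0.02 ] [0.841 0.295 0.052]
[149 153  45  32 525] [0.674 0.168 0.022] [0.706 0.256 0.206]
[204 181  39  32 696] [0.561 0.024 0.079] [0.634 0.113 0.246]
[310 192  14  30 263] [ 0.545 -0.182  0.02 ] [ 0.62  -0.147  0.131]
[253 211  23  23 275] [ 0.53  -0.058  0.02 ] [0.591 0.002 0.042]
[ 116  242   62   25 1076] [0.447 0.21  0.02 ] [0.51  0.337 0.216]
[235 261  16  24  46] [0.395 0.009 0.022] [0.455 0.05  0.05 ]
[201 264  17  24  72] [0.388 0.097 0.021] [0.449 0.139 0.052]
[217 265  10  23  44] [0.388 0.075 0.021] [0.445 0.096 0.05 ]
side table z 0.0005183371790623559
[219 149  26  66 693] [0.446 0.206 0.02 ] [0.508 0.336 0.211]
[ 272  151  149   81 7428] [ 0.56  -0.077  0.02 ] [0.95  0.26  0.244]
[211 216  32  32 681] [ 0.384 -0.015  0.02 ] [0.455 0.143 0.049]
[296 223  32  44 517] [ 0.545 -0.188  0.02 ] [ 0.617 -0.15   0.128]
[369 230  17  13 100] [ 0.805 -0.114  0.021] [ 0.829 -0.059  0.042]
[273 232  22  16 210] [ 0.53 -0.06  0.02] [0.592 0.003 0.037]
```

```bash
ls pics
```

```text
side0.png
sidecrop.png
top0.png
topcrop.png
wrist0.png
```

View pics/topcrop.png

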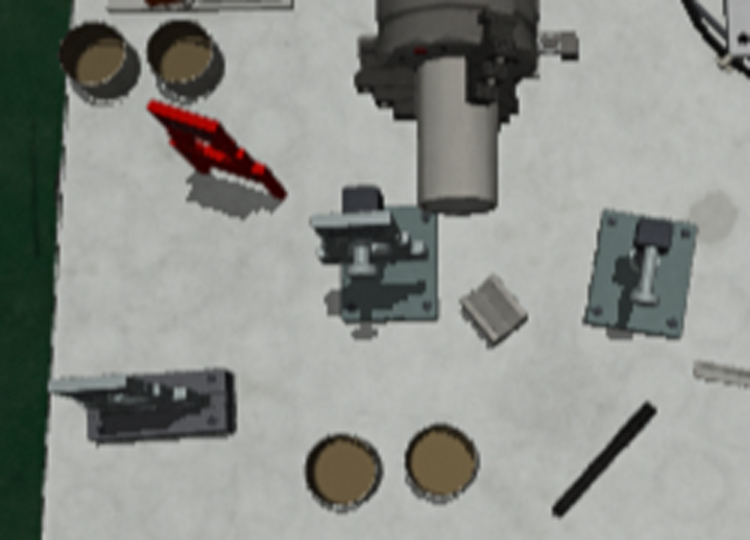

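View pics/sidecrop.png

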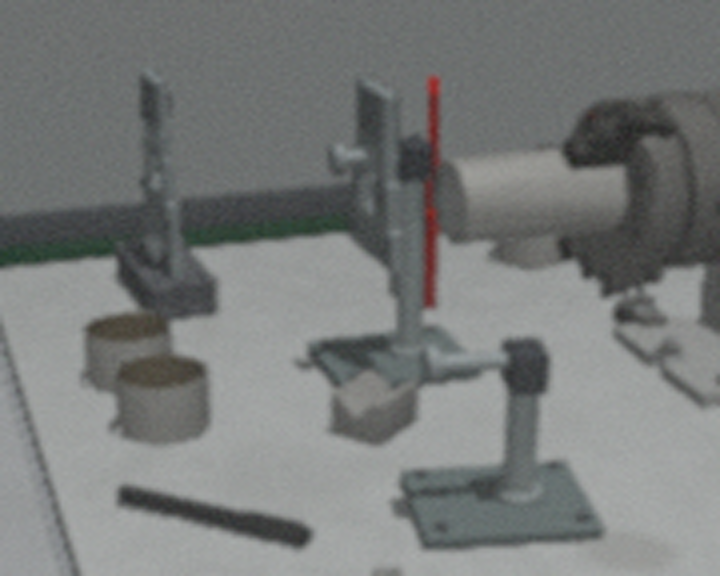

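```bash
python3 - <<'E'
from h import *
T=dict(np.load('/tmp/top.npz'));S=dict(np.load('/tmp/side.npz'))
def rect(P):
    c,(w,h),a=cv2.minAreaRect((P[:,:2]*1000).astype(np.float32)); 
    return np.round(c,1),round(w,1),round(h,1),round(a,1)
def pca(P):
    c=P[:,:2].mean(0);u,s,v=np.linalg.svd(P[:,:2]-c);d=v[0];return c.round(4),np.degrees(np.arctan2(d[1],d[0])).round(1)
B=dict(short=(.55,.65,.02,.13,.2,.26),tallblk=(.55,.65,.02,.13,.15,.2),low=(.53,.63,-.2,-.12,.09,.14),lowbase=(.5,.65,-.24,-.1,.008,.018),tallbase=(.5,.65,.0,.15,.008,.018),long=(.42,.53,.19,.35,.17,.24),rest=(.42,.53,.19,.35,.028,.042),
 chuck=(.6,.95,-.12,.11,.05,.3),red=(.65,.72,.15,.27,.1,.24),high=(.3,.95,-.3,.4,.22,.6))
for n,s in(('top',T),('side',S)):
    P=wmap(s).reshape(-1,3)
    for k,b in B.items():
        m=(P[:,0]>b[0])&(P[:,0]<b[1])&(P[:,1]>b[2])&(P[:,1]<b[3])&(P[:,2]>b[4])&(P[:,2]<b[5])
        q=P[m]
        if len(q)>8: print(n,k,len(q),rect(q),pca(q),q.min(0).round(3),q.max(0).round(3))
E
```

```text
top short 226 (array([593.8,  69.3]), 48.9, 43.8, 50.5) (array([0.5923, 0.0681]), np.float64(-88.2)) [0.562 0.039 0.2  ] [0.601 0.098 0.246]
top tallblk 337 (array([610.3,  59.5]), 60.7, 104.9, 60.9) (array([0.6004, 0.0636]), np.float64(149.6)) [0.561 0.02  0.151] [0.65  0.104 0.2  ]
top low 241 (array([ 582.9, -163.6]), 30.3, 73.2, 79.3) (array([ 0.587, -0.164]), np.float64(170.3)) [ 0.545 -0.182  0.099] [ 0.62  -0.147  0.131]
top lowbase 930 (array([ 579.7, -179.9]), 123.1, 134.4, 79.2) (array([ 0.5887, -0.164 ]), np.float64(172.8)) [ 0.502 -0.228  0.008] [ 0.65  -0.113  0.018]
top tallbase 662 (array([602.2,  68.8]), 87.4, 94.7, 89.9) (array([0.589 , 0.0618]), np.float64(132.9)) [0.555 0.025 0.008] [0.65  0.113 0.018]
top long 190 (array([478.6, 272.4]), 10.6, 58.4, 3.8) (array([0.4774, 0.2698]), np.float64(94.2)) [0.472 0.243 0.17 ] [0.485 0.301 0.216]
top rest 611 (array([478.7, 274.4]), 56.2, 126.0, 3.3) (array([0.4734, 0.2636]), np.float64(104.1)) [0.447 0.21  0.028] [0.51  0.337 0.042]
top chuck 6040 (array([774.2,   1. ]), 147.6, 356.3, 85.8) (array([ 0.7809, -0.0037]), np.f
[... 1099 characters left out ...]
([477.1, 270.8]), 11.6, 63.7, 4.5) (array([0.4757, 0.2625]), np.float64(-82.4)) [0.471 0.239 0.17 ] [0.485 0.302 0.211]
side rest 221 (array([477.3, 273. ]), 57.3, 128.3, 3.9) (array([0.4729, 0.2574]), np.float64(-79.8)) [0.446 0.209 0.028] [0.506 0.336 0.042]
side chuck 6032 (array([776.1,  -3.7]), 150.7, 363.0, 79.2) (array([ 0.7904, -0.0376]), np.float64(170.8)) [ 0.6   -0.077  0.05 ] [0.95  0.081 0.244]
side red 77 (array([688.6, 205. ]), 61.2, 8.0, 70.7) (array([0.6833, 0.1895]), np.float64(-109.2)) [0.676 0.177 0.101] [0.702 0.235 0.202]
side high 1028 (array([ 738.5, -100.5]), 346.5, 360.2, 80.7) (array([ 0.804 , -0.1049]), np.float64(121.8)) [ 0.587 -0.3    0.22 ] [0.93  0.099 0.537]
```

```bash
python3 - <<'E'
from h import *
T=dict(np.load('/tmp/top.npz'));S=dict(np.load('/tmp/side.npz'))
def rect(P):
    c,(w,h),a=cv2.minAreaRect((P[:,:2]*1000).astype(np.float32)); 
    return np.round(c,1),round(w,1),round(h,1),round(a,1)
for n,s in(('top',T),('side',S)):
    W=wmap(s)
    for k,b in dict(tall=(.53,.67,-.0,.13),low=(.52,.67,-.24,-.09)).items():
        m=(W[...,0]>b[0])&(W[...,0]<b[1])&(W[...,1]>b[2])&(W[...,1]<b[3])&(W[...,2]>.007)&(W[...,2]<.018)
        hsv=cv2.cvtColor(s['pixels'],cv2.COLOR_RGB2HSV); m&=(hsv[...,1]>35)&(hsv[...,0]>75)&(hsv[...,0]<110)
        m=cv2.morphologyEx(m.astype(np.uint8),cv2.MORPH_OPEN,np.ones((2,2)))>0
        print(n,k,'base',m.sum(),rect(W[m]))
    # tall peg head & block, gauge face
    d=W-np.array([.593,.068,0]); 
    for nm,m in dict(head=(W[...,0]>.54)&(W[...,0]<.580)&(abs(d[...,1])<.06)&(W[...,2]>.165),blk=(W[...,0]>.606)&(W[...,0]<.645)&(abs(d[...,1])<.05)&(W[...,2]>.165),
        hl=(W[...,0]>.54)&(W[...,0]<.553)&(abs(W[...,1]+.165)<.04)&(W[...,2]>.09),bl=(W[...,0]>.597)&(W[...,0]<.63)&(abs(W[...,1]+.165)<.05)&(W[...,2]>.1)).items():
        q=W[m]; print(n,nm,len(q),q.min(0).round(4),q.max(0).round(4),rect(q))
    # gauge planes: fit
    for nm,b in dict(short=(.58,.605,.02,.12,.205,.245),long=(.46,.495,.22,.32,.17,.207)).items():
        m=(W[...,0]>b[0])&(W[...,0]<b[1])&(W[...,1]>b[2])&(W[...,1]<b[3])&(W[...,2]>b[4])&(W[...,2]<b[5])
        q=W[m];c=np.median(q,0)
        A=np.c_[q[:,1]-c[1],q[:,2]-c[2],np.ones(len(q))]
        w=np.ones(len(q))
        for _ in range(20):
            k=np.linalg.lstsq(A*w[:,None],q[:,0]*w,rcond=None)[0];r=q[:,0]-A@k;w=1/np.sqrt(1+(r/.001)**2)
        print(n,nm,'dx/dy',k[0].round(3),'dx/dz',k[1].round(3),'x0',k[2].round(4),'at',c.round(3),'zmax',q[:,2].max())
E
```

```text
top tall base 68 (array([610.3,  74.7]), 53.4, 93.6, 78.6)
top low base 22 (array([ 574.7, -150.8]), 70.0, 13.8, 4.8)
top head 69 [0.5613 0.0572 0.1746] [0.5789 0.0811 0.2009] (array([570.,  69.]), 24.0, 17.6, 89.2)
top blk 149 [0.6109 0.0184 0.166 ] [0.6436 0.0835 0.1993] (array([626.2,  51. ]), 23.6, 68.7, 11.9)
top hl 34 [ 0.5455 -0.1698  0.1077] [ 0.5529 -0.1469  0.1308] (array([ 549.2, -158.4]), 23.0, 7.1, 88.8)
top bl 105 [ 0.5973 -0.1819  0.1038] [ 0.6199 -0.1515  0.1308] (array([ 608.7, -166.7]), 22.6, 30.5, 0.3)
top short dx/dy -0.036 dx/dz 0.048 x0 0.5912 at [0.591 0.069 0.24 ] zmax 0.2449185862522535
top long dx/dy -0.073 dx/dz 0.005 x0 0.4747 at [0.474 0.261 0.192] zmax 0.2068284799836676
side tall base 0 (array([0., 0.]), 0.0, 0.0, 0.0)
side low base 0 (array([0., 0.]), 0.0, 0.0, 0.0)
side head 54 [0.5601 0.0532 0.1739] [0.5791 0.0753 0.1979] (array([569.7,  64.3]), 18.9, 22.2, 0.6)
side blk 111 [0.6073 0.0183 0.1652] [0.6331 0.0814 0.1962] (array([621.8,  49.5]), 25.0, 61.5, 9.2)
side hl 43 [ 0.5454 -0.1717  0.1038] [ 0.553  -0.1541  0.1282] (array([ 550., -163.]), 17.3, 7.5, 82.4)
side bl 113 [ 0.5971 -0.1878  0.1003] [ 0.6168 -0.1555  0.1267] (array([ 607.1, -171.6]), 32.1, 19.5, 88.0)
side short dx/dy -0.055 dx/dz 0.014 x0 0.5903 at [0.59  0.055 0.226] zmax 0.2419033374298175
side long dx/dy -0.084 dx/dz 0.008 x0 0.4743 at [0.474 0.257 0.189] zmax 0.2066440042850219
```

```bash
cat >> h.py <<'E'
from scipy.spatial.transform import Rotation as Ro
def plan(p,ang):
    """total turn (deg) so that tool y axis is at world angle ang (mod 180), then tool shifts in units of .25m, after turn"""
    o=robot.get_obs();R=Ro.from_euler('xyz',o['ee_rot']).as_matrix()
    t=np.asarray(o['tool_pos']); cur=np.degrees(np.arctan2(R[1,1],R[0,1]))
    d=(ang-cur+90)%180-90   # world-z turn
    R2=Ro.from_euler('z',d,degrees=True).as_matrix()@R
    sh=R2.T@(np.asarray(p)-t)
    print('tcp',t.round(4),'yang',cur.round(2),'x',R[:,0].round(3),'w',round(o['width'],4),'F',o['wrist_force'].round(2),'t',o['time'],'q',np.round(o['joint_positions'],2))
    print('turn about tool x: %.2f deg = %.4f full; shift mm %s units %s'%(-d,-d/360,(sh*1000).round(1),(sh/.25).round(4)))
E
python3 - <<'E'
from h import *
plan([.592,.068,.330],2.7)
T=dict(np.load('/tmp/top.npz'))
W=wmap(T);m=(W[...,2]>.12)&(W[...,0]<.8)&(W[...,0]>.4)&(W[...,1]<-.05)&(W[...,1]>-.35)
q=W[m];print(q.min(0),q.max(0),len(q))
E
```

```text
tcp [0.227  0.5005 0.2046] yang 65.6 x [-0.001 -0.002 -1.   ] w 0.0939 F [ 0.53 -0.85 -0.32] t 0.15 q [ 1.04  0.09  1.37 -0.    1.68 -0.1 ]
turn about tool x: 62.90 deg = 0.1747 full; shift mm [-126.1  344.   449.2] units [-0.5044  1.3761  1.7968]
[ 0.54548748 -0.18192766  0.12003297] [ 0.79977235 -0.05000293  0.2400778 ] 495
```

Choice for the short gauge: the candidates in the top view are the grey gauge on the tall stand (223,195), the grey gauge in the rest (150,248) and the red gauge (172,170). The crops show the (223,195) gauge hanging on the tall peg with a solid foot, so that one is the short gauge. The (150,248) gauge is the long forked one.

Request:
drive_tool:
  commands:
    - [[-0.063,0,0,0.0218],[-0.063,0,0,0.0218],[-0.063,0,0,0.0218],[-0.063,0,0,0.0218],[-0.063,0,0,0.0218],[-0.063,0,0,0.0218],[-0.063,0,0,0.0218],[-0.063,0,0,0.0218],[0,0,0,0]]
  grip: 0.6

```text
time: 1.05
tool_pos: [0.2275, 0.5015, 0.3338]
ee_rot: [2.56, 1.567, 1.038]
wrist_force: [-0.5, 0.4, 0.2]
width: 0.0564
```

Request:
drive_tool:
  commands:
    - [[0,0.081,0.1056,0],[0,0.081,0.1056,0],[0,0.081,0.1056,0],[0,0.081,0.1056,0],[0,0.081,0.1056,0],[0,0.081,0.1056,0],[0,0.081,0.1056,0],[0,0.081,0.1056,0],[0,0.081,0.1056,0],[0,0.081,0.1056,0],[0,0.081,0.1056,0],[0,0.081,0.1056,0],[0,0.081,0.1056,0],[0,0.081,0.1056,0],[0,0.081,0.1056,0],[0,0.081,0.1056,0],[0,0.081,0.1056,0],[0,0,0,0],[0,0,0,0]]

```text
time: 2.95
tool_pos: [0.593, 0.0692, 0.3297]
ee_rot: [-1.775, 1.568, 2.988]
wrist_force: [0.4, -0.1, 0.1]
width: 0.0563
```

```bash
python3 - <<'E'
from h import *
plan([.592,.068,.207],2.7)
s=imaging.snapshot('wrist');save('wrist1',s['pixels']);np.savez('/tmp/wrist1.npz',**s)
W=wmap(s);m=(W[...,2]>.2)&(W[...,2]<.25)&(abs(W[...,0]-.59)<.03)&(abs(W[...,1]-.068)<.06)
q=W[m];print(len(q));
c,(w,h),a=cv2.minAreaRect((q[:,:2]*1000).astype(np.float32));print(c,w,h,a,q.min(0),q.max(0))
E
```

```text
tcp [0.593  0.0692 0.3297] yang 2.87 x [-0.003  0.    -1.   ] w 0.0563 F [ 0.41 -0.09  0.11] t 2.95 q [ 0.02  0.21  0.99  0.    1.95 -0.03]
turn about tool x: 0.17 deg = 0.0005 full; shift mm [122.7  -0.6   1.2] units [ 0.4908 -0.0025  0.0049]
1110
(594.0452270507812, 71.0260238647461) 10.331283569335938 59.580352783203125 2.4471795558929443 [0.58797325 0.04122259 0.20010946] [0.5997215  0.10090625 0.24385162]
```

View pics/wrist1.png

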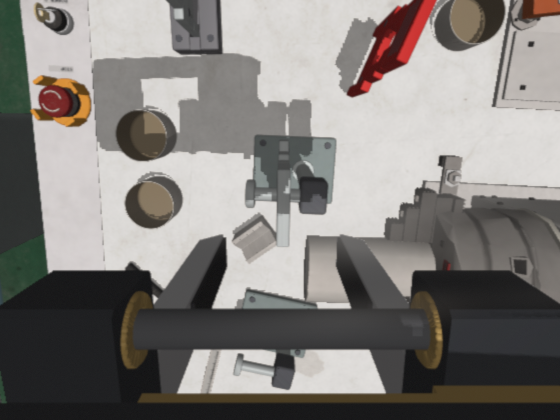

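The wrist view shows the gauge tab edge-on between the fingers at (285,190), with the peg head at (250,192) and the block at (313,195). I'll go straight down.

Request:
drive_tool:
  commands:
    - [[0.05,0,0,0],[0.05,0,0,0],[0.05,0,0,0],[0.05,0,0,0],[0.05,0,0,0],[0.05,0,0,0],[0.05,0,0,0],[0.05,0,0,0],[0.05,0,0,0],[0.04,0.0015,0,0],[0,0,0,0],[0,0,0,0]]

```text
time: 4.2
tool_pos: [0.5935, 0.0696, 0.2089]
ee_rot: [-2.921, 1.571, 1.84]
wrist_force: [0.2, -0.0, 0.2]
width: 0.0563
```

Request:
drive_tool:
  commands:
    - [[0,0,0,0],[0,0,0,0],[0,0,0,0],[0,0,0,0],[0,0,0,0],[0,0,0,0],[0,0,0,0],[0,0,0,0]]
  grip: 0

```text
time: 5.0
tool_pos: [0.5936, 0.0696, 0.2091]
ee_rot: [1.769, 1.57, 0.248]
wrist_force: [0.5, 0.2, 0.3]
width: 0.0098
```

```bash
python3 - <<'E'
from h import *
plan([.593,.069,.240],2.7)
s=imaging.snapshot('side');a=s['pixels'][130:290,190:370];save('side1',cv2.resize(a,None,fx=4,fy=3.6))
s=imaging.snapshot('wrist');save('wrist2',s['pixels'])
W=wmap(s);
for nm,b in dict(head=(.545,.58,.03,.11,.165,.23),blk=(.61,.65,.03,.11,.165,.23)).items():
    m=(W[...,0]>b[0])&(W[...,0]<b[1])&(W[...,1]>b[2])&(W[...,1]<b[3])&(W[...,2]>b[4])&(W[...,2]<b[5]);q=W[m]
    print(nm,len(q),q.min(0),q.max(0))
E
```

```text
tcp [0.5936 0.0696 0.2091] yang 2.82 x [ 0.  0. -1.] w 0.0098 F [0.52 0.23 0.33] t 5.0 q [ 0.02  0.19  1.24  0.    1.7  -0.03]
turn about tool x: 0.12 deg = 0.0003 full; shift mm [-30.9  -0.6   0.6] units [-0.1237 -0.0025  0.0023]
head 1105 [0.56047081 0.05860464 0.17868822] [0.57998988 0.08346961 0.22984762]
blk 2098 [0.61000508 0.05601556 0.16805246] [0.63266318 0.08628189 0.19726153]
```

View pics/side1.png

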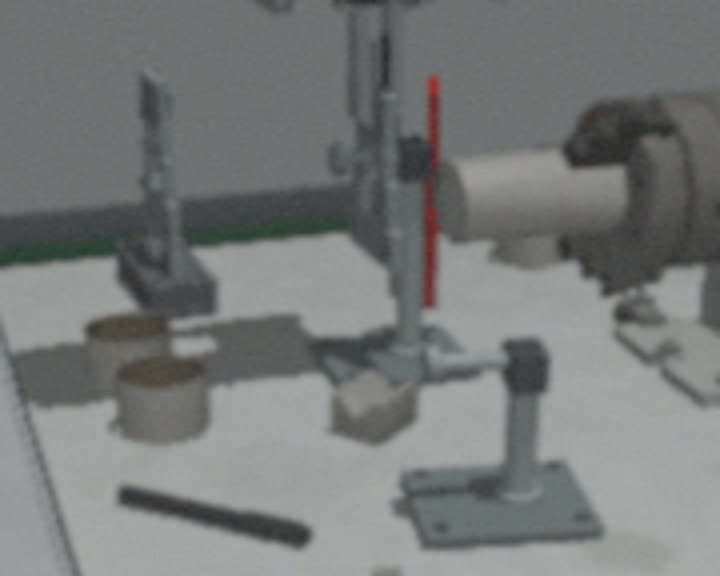

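View pics/wrist2.png

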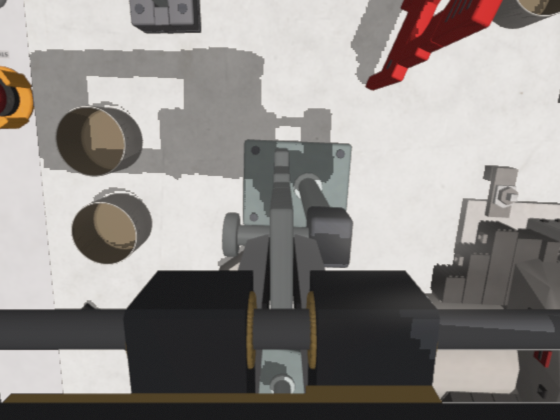

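Gripped at 9.8 mm, with the head and gauge both at y≈0.070. Next I lift 33 mm, check, then pull straight off.

Request:
drive_tool:
  commands:
    - [[-0.026,0,0,0],[-0.026,0,0,0],[-0.026,0,0,0],[-0.026,0,0,0],[-0.028,0,0,0],[0,0,0,0],[0,0,0,0],[0,0,0,0]]

```text
time: 5.9
tool_pos: [0.5933, 0.0696, 0.2415]
ee_rot: [-1.686, 1.57, 3.076]
wrist_force: [0.9, -0.6, -2.8]
width: 0.0099
```

Request:
drive_tool:
  commands:
    - [[0,-0.022,0,0],[0,-0.022,0,0],[0,-0.022,0,0],[0,-0.022,0,0],[0,-0.022,0,0],[0,0,0,0],[0,0,0,0]]

```text
time: 6.6
tool_pos: [0.566, 0.0682, 0.2422]
ee_rot: [1.666, 1.57, 0.144]
wrist_force: [-0.2, 0.4, -1.9]
width: 0.0095
```

```bash
python3 - <<'E'
from h import *
plan([.593,.069,.240],2.7)
s=imaging.snapshot('side');a=s['pixels'][130:290,190:370];save('side2',cv2.resize(a,None,fx=4,fy=3.6))
E
```

```text
tcp [0.566  0.0682 0.2422] yang 2.82 x [ 0.001  0.    -1.   ] w 0.0095 F [-0.17  0.41 -1.95] t 6.6 q [ 0.02  0.13  1.25  0.    1.76 -0.03]
turn about tool x: 0.12 deg = 0.0003 full; shift mm [ 2.2 27.1  0.5] units [0.0089 0.1082 0.002 ]
```

View pics/side2.png

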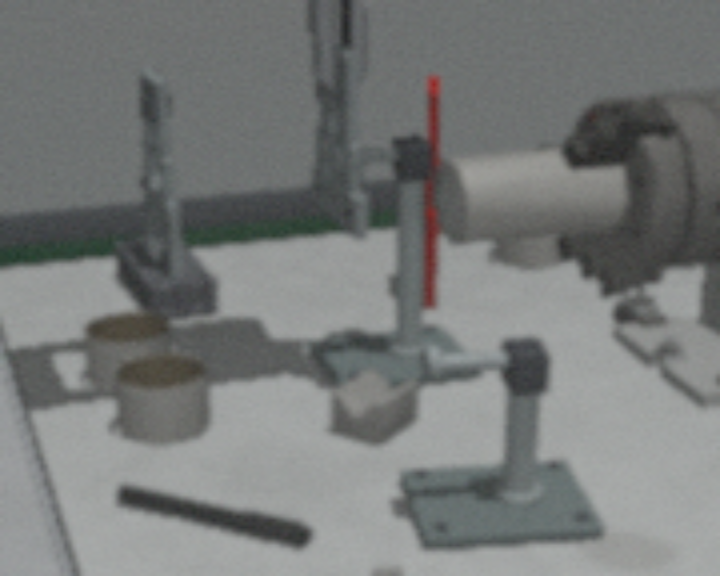

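Request:
drive_tool:
  commands:
    - [[0,-0.04,0,0],[0,-0.04,0,0],[0,-0.04,0,0],[0,-0.04,0,0],[-0.04,0,0,0],[-0.04,0,0,0],[-0.04,0,0,0.0187],[-0.04,0,0,0.0187],[-0.04,0,0,0],[0,0,0,0]]

```text
time: 7.65
tool_pos: [0.5272, 0.0663, 0.2947]
ee_rot: [1.802, 1.566, 0.048]
wrist_force: [-0.2, -0.7, -2.6]
width: 0.01
```

```bash
python3 - <<'E'
from h import *
plan([.505,-.15,.29],-10.7)
s=imaging.snapshot('wrist');save('wrist3',s['pixels']);np.savez('/tmp/wrist3.npz',**s)
W=wmap(s)
m=(W[...,0]>.53)&(W[...,0]<.64)&(W[...,1]>-.21)&(W[...,1]<-.12)&(W[...,2]>.08)&(W[...,2]<.15)
q=W[m];print(len(q));
if len(q)>20: print(cv2.minAreaRect((q[:,:2]*1000).astype(np.float32)),q.min(0),q.max(0))
E
```

```text
tcp [0.5272 0.0663 0.2947] yang -10.51 x [ 0.005  0.    -1.   ] w 0.01 F [-0.2  -0.71 -2.64] t 7.65 q [0.02 0.04 1.24 0.   1.85 0.2 ]
turn about tool x: 0.19 deg = 0.0005 full; shift mm [  4.6  18.3 216.7] units [0.0183 0.0732 0.8667]
0
```

View pics/wrist3.png

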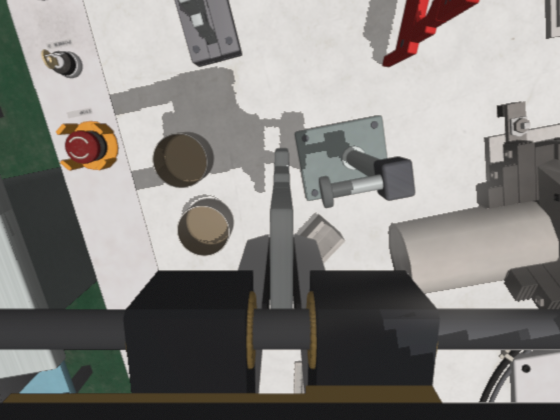

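```bash
python3 - <<'E'
from h import *
s=dict(np.load('/tmp/wrist3.npz'))
W=wmap(s)
m=(W[...,0]>.53)&(W[...,0]<.66)&(W[...,1]>.03)&(W[...,1]<.12)&(W[...,2]>.165)&(W[...,2]<.205)&(W[...,0]>.548)
q=W[m];print(len(q),cv2.minAreaRect((q[:,:2]*1000).astype(np.float32)),q.min(0),q.max(0))
T=dict(np.load('/tmp/top.npz'))
W=wmap(T);m=(W[...,2]>.06)&(W[...,0]<.75)&(W[...,0]>.3)&(W[...,1]<-.1)&(W[...,1]>-.45)
n,l,st,c=cv2.connectedComponentsWithStats(m.astype(np.uint8))
for i in range(1,n): q=W[l==i];print(q.min(0).round(3),q.max(0).round(3),len(q))
E
```

```text
2575 ((596.756103515625, 70.67818450927734), (72.28656005859375, 30.303049087524414), 0.2694702446460724) [0.56056933 0.05564421 0.16777953] [0.63289716 0.08593382 0.1998606 ]
[ 0.545 -0.182  0.07 ] [ 0.62  -0.147  0.131] 243
```

Request:
drive_tool:
  commands:
    - [[0,-0.02,0.09,0],[0,-0.02,0.09,0],[0,-0.02,0.09,0],[0,-0.02,0.09,0],[0,-0.02,0.09,0],[0,-0.02,0.09,0],[0,-0.02,0.09,0],[0,-0.02,0.09,0],[0,-0.02,0.09,0],[0,-0.02,0.09,0],[0,-0.02,0.09,0],[0,-0.02,0.09,0],[0,-0.02,0.09,0],[0,-0.02,0.09,0],[0,0,0,0],[0,0,0,0]]

```text
time: 9.3
tool_pos: [0.399, -0.2303, 0.2915]
ee_rot: [-2.685, 1.569, 1.842]
wrist_force: [0.3, -0.3, -1.9]
width: 0.0099
```

```bash
python3 - <<'E'
from h import *
plan([.505,-.15,.29],-10.7)
s=imaging.snapshot('wrist');save('wrist4',s['pixels']);np.savez('/tmp/wrist4.npz',**s)
W=wmap(s)
m=(W[...,0]>.53)&(W[...,0]<.64)&(W[...,1]>-.21)&(W[...,1]<-.12)&(W[...,2]>.095)&(W[...,2]<.15)
q=W[m];print(len(q));
if len(q)>20: print(cv2.minAreaRect((q[:,:2]*1000).astype(np.float32)),q.min(0),q.max(0))
E
```

```text
tcp [ 0.399  -0.2303  0.2915] yang -10.65 x [-0.     0.001 -1.   ] w 0.0099 F [ 0.33 -0.29 -1.93] t 9.3 q [-0.65 -0.11  1.4   0.    1.86 -0.46]
turn about tool x: 0.05 deg = 0.0001 full; shift mm [  1.6  89.3 -98.6] units [ 0.0062  0.3572 -0.3942]
2253
((582.005126953125, -162.7224884033203), (29.91010093688965, 72.22270202636719), 79.2591781616211) [ 0.54492121 -0.18346771  0.09772685] [ 0.61896429 -0.14424395  0.12963172]
```

View pics/wrist4.png

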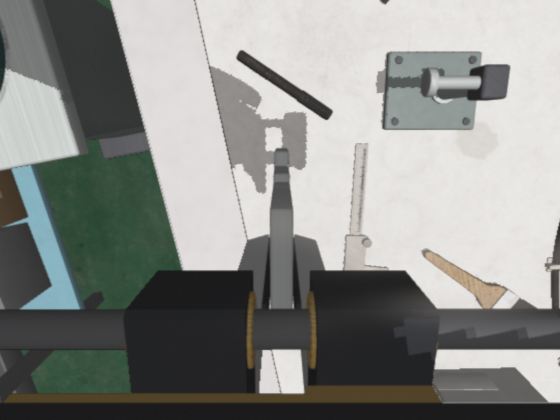

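Measured with the wrist camera, both pegs come out 72×30 mm as specified. The low stand's yaw is -10.7° and its peg middle is at about (0.574,-0.1625).

```bash
python3 - <<'E'
from h import *
plan([.5201,-.1523,.20],-10.74)
E
```

```text
tcp [ 0.3992 -0.2298  0.2916] yang -10.6 x [-0.     0.001 -1.   ] w 0.0098 F [-0.16  0.9  -3.1 ] t 9.35 q [-0.65 -0.11  1.4   0.    1.86 -0.46]
turn about tool x: 0.14 deg = 0.0004 full; shift mm [ 91.7 104.4 -98.6] units [ 0.3667  0.4175 -0.3945]
```

Request:
drive_tool:
  commands:
    - [[0,0.052,-0.0493,0],[0,0.052,-0.0493,0],[0,0.052,-0.0493,0],[0,0.052,-0.0493,0],[0,0.052,-0.0493,0],[0,0.052,-0.0493,0],[0,0.052,-0.0493,0],[0,0.0535,-0.0494,0],[0.06,0,0,0],[0.06,0,0,0],[0.06,0,0,0],[0.06,0,0,0],[0.06,0,0,0],[0.06,0,0,0],[0,0,0,0],[0,0,0,0]]

```text
time: 10.95
tool_pos: [0.5197, -0.1528, 0.2017]
ee_rot: [-1.967, 1.57, 2.56]
wrist_force: [0.3, -0.1, -1.9]
width: 0.0098
```

```bash
python3 - <<'E'
from h import *
plan([.5741,-.1625,.172],-10.74)
E
```

```text
tcp [ 0.5197 -0.1528  0.2017] yang -10.66 x [-0.001  0.    -1.   ] w 0.0098 F [ 0.29 -0.07 -1.86] t 10.95 q [-0.39  0.07  1.4   0.    1.68 -0.2 ]
turn about tool x: 0.08 deg = 0.0002 full; shift mm [29.6 55.3 -0.6] units [ 0.1185  0.2211 -0.0023]
```

Request:
drive_tool:
  commands:
    - [[0.04,0,-0.0023,0],[0.04,0,0,0],[0.0385,0,0,0],[0,0,0,0],[0,0,0,0]]

```text
time: 11.45
tool_pos: [0.5197, -0.1521, 0.1718]
ee_rot: [-1.851, 1.57, 2.676]
wrist_force: [0.4, -0.2, -2.0]
width: 0.0099
```

```bash
python3 - <<'E'
from h import *
plan([.5741,-.1625,.172],-10.74)
s=imaging.snapshot('side');a=s['pixels'][170:290,250:390];save('side3',cv2.resize(a,None,fx=5,fy=4.8))
s=imaging.snapshot('top');a=s['pixels'][160:270,250:380];save('top3',cv2.resize(a,None,fx=5,fy=5))
E
```

```text
tcp [ 0.5197 -0.1521  0.1718] yang -10.65 x [-0.001  0.    -1.   ] w 0.0099 F [ 0.44 -0.18 -1.96] t 11.45 q [-0.39  0.08  1.45  0.    1.62 -0.2 ]
turn about tool x: 0.09 deg = 0.0003 full; shift mm [-0.3 55.4  0.1] units [-0.001   0.2214  0.0005]
```

View pics/side3.png

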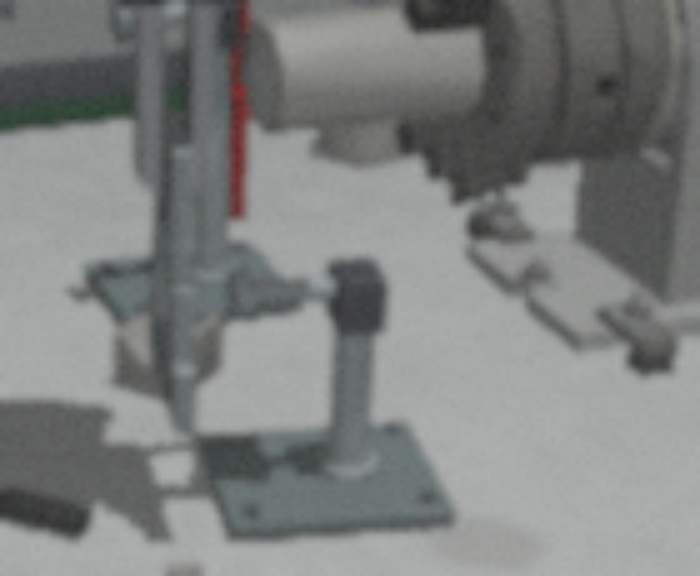

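View pics/top3.png

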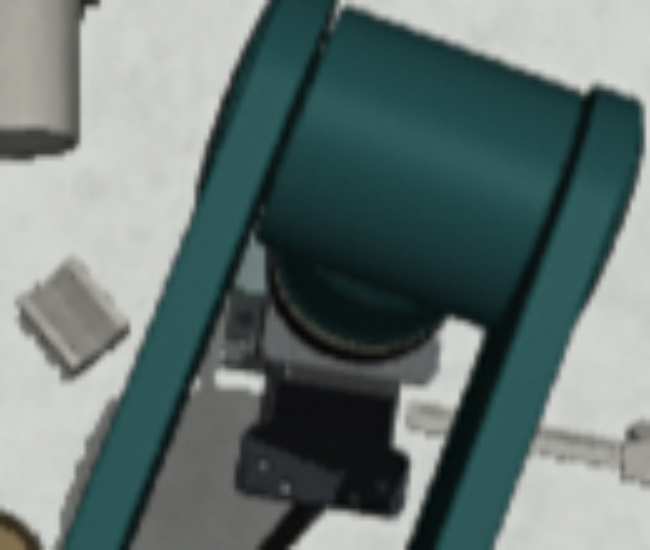

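The side crop shows the gauge in front of the low peg and upright, clear of the head. I'll insert in two steps and watch the force.

Request:
drive_tool:
  commands:
    - [[0,0.026,0,0],[0,0.026,0,0],[0,0.026,0,0],[0,0.026,0,0],[0,0,0,0]]

```text
time: 12.05
tool_pos: [0.5464, -0.1571, 0.1721]
ee_rot: [2.703, 1.571, 0.947]
wrist_force: [-0.5, 0.0, -2.8]
width: 0.0099
```

Request:
drive_tool:
  commands:
    - [[0,0.026,0,0],[0,0.03,0,0],[0,0.03,0,0],[0,0.028,0,0],[0,0,0,0],[0,0,0,0]]

```text
time: 12.65
tool_pos: [0.5736, -0.1622, 0.1721]
ee_rot: [-1.756, 1.57, 2.771]
wrist_force: [-0.1, -0.7, -1.8]
width: 0.0097
```

```bash
python3 - <<'E'
from h import *
plan([.5741,-.1625,.139],-10.74)
s=imaging.snapshot('side');a=s['pixels'][170:290,250:390];save('side4',cv2.resize(a,None,fx=5,fy=4.8))
E
```

```text
tcp [ 0.5736 -0.1622  0.1721] yang -10.64 x [-0.001  0.    -1.   ] w 0.0097 F [-0.09 -0.66 -1.76] t 12.65 q [-0.37  0.2   1.31  0.    1.63 -0.19]
turn about tool x: 0.10 deg = 0.0003 full; shift mm [33.1  0.6  0.2] units [0.1324 0.0023 0.0008]
```

View pics/side4.png

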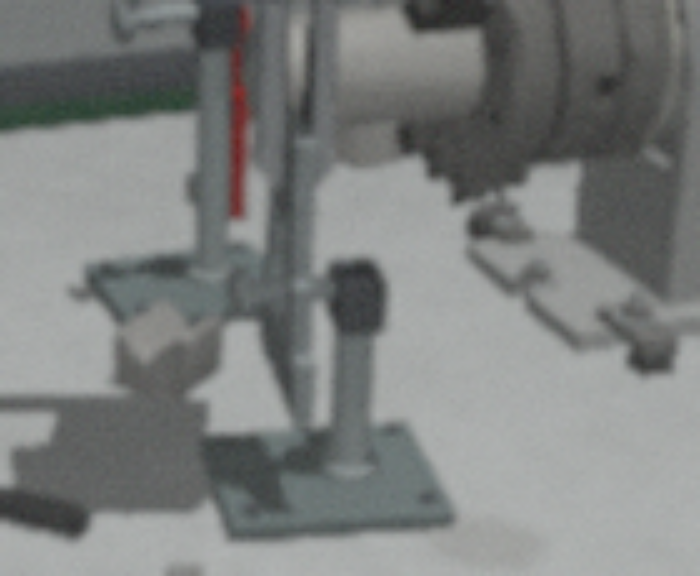

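The insert was clean, with no contact force; the plate straddles the shaft. Next I lower it most of the way, then ease it down.

Request:
drive_tool:
  commands:
    - [[0.024,0,0,0],[0.024,0,0,0],[0.024,0,0,0],[0.024,0,0,0],[0.024,0,0,0],[0.01,0,0,0],[0,0,0,0],[0,0,0,0],[0,0,0,0]]

```text
time: 13.6
tool_pos: [0.5737, -0.1623, 0.1401]
ee_rot: [1.546, 1.57, -0.21]
wrist_force: [-0.1, -0.3, -2.6]
width: 0.0099
```

Request:
drive_tool:
  commands:
    - [[0.004,0,0,0],[0,0,0,0],[0.002,0,0,0],[0,0,0,0],[0,0,0,0]]

```text
time: 14.1
tool_pos: [0.5738, -0.1623, 0.139]
ee_rot: [1.425, 1.57, -0.331]
wrist_force: [-0.5, -0.8, 0.9]
width: 0.0096
```

The weight is off the tool, so the slot is seated. I release it partly open.

Request:
drive_tool:
  commands:
    - [[0,0,0,0],[0,0,0,0],[0,0,0,0],[0,0,0,0],[0,0,0,0],[-0.03,0,0,0],[-0.06,0,0,0],[-0.08,0,0,0],[-0.1,0,0,0],[-0.1,0,0,0],[-0.1,0,0,0],[-0.1,0,0,0],[-0.1,0,0,0],[0,0,0,0]]
  grip: 0.5

```text
time: 15.5
tool_pos: [0.5749, -0.1628, 0.3122]
ee_rot: [1.396, 1.56, -0.361]
wrist_force: [0.3, -0.2, 1.1]
width: 0.0467
```

```bash
python3 - <<'E'
from h import *
plan([.4775,.2715,.31],4)
s=imaging.snapshot('side');a=s['pixels'][170:290,250:390];save('side5',cv2.resize(a,None,fx=5,fy=4.8))
W=wmap(s);m=(abs(W[...,0]-.575)<.06)&(abs(W[...,1]+.165)<.06)&(W[...,2]>.145)&(W[...,2]<.19)
q=W[m];print(cv2.minAreaRect((q[:,:2]*1000).astype(np.float32)),q.max(0))
E
```

```text
tcp [ 0.5749 -0.1628  0.3122] yang -10.64 x [ 0.01  -0.004 -1.   ] w 0.0467 F [ 0.26 -0.2   1.06] t 15.5 q [-0.37  0.19  1.04  0.    1.9  -0.19]
turn about tool x: -14.64 deg = -0.0407 full; shift mm [   0.7  -66.9 -440. ] units [ 0.0028 -0.2676 -1.76  ]
((572.5447387695312, -165.36761474609375), (60.33079528808594, 10.352151870727539), 79.07259368896484) [ 0.58237572 -0.13510395  0.17299994]
```

View pics/side5.png

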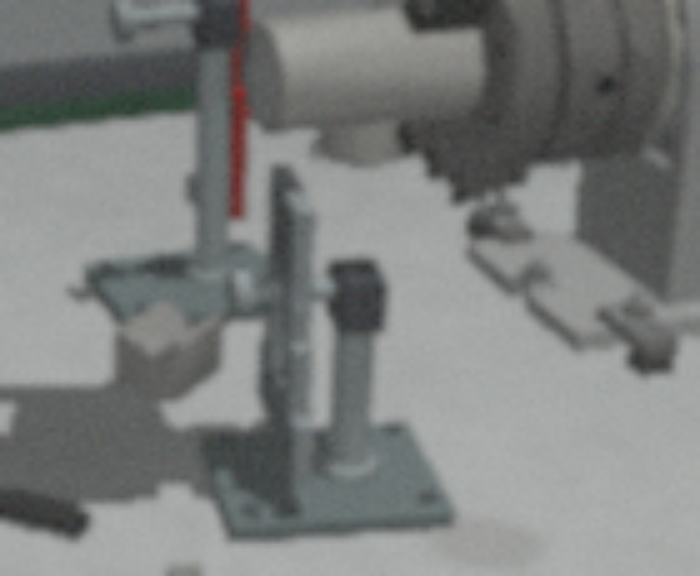

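The short gauge hangs upright on the low peg, behind the head at (240,290) in the crop, with its top at z≈0.172. Now the long gauge.

Request:
drive_tool:
  commands:
    - [[0,0,0,-0.0136],[0,0,0,-0.0136],[0,0,0,-0.0136],[0,-0.0178,-0.1173,0],[0,-0.0178,-0.1173,0],[0,-0.0178,-0.1173,0],[0,-0.0178,-0.1173,0],[0,-0.0178,-0.1173,0],[0,-0.0178,-0.1173,0],[0,-0.0178,-0.1173,0],[0,-0.0178,-0.1173,0],[0,-0.0178,-0.1173,0],[0,-0.0178,-0.1173,0],[0,-0.0178,-0.1173,0],[0,-0.0178,-0.1173,0],[0,-0.0178,-0.1173,0],[0,-0.0178,-0.1173,0],[0,-0.0178,-0.1173,0],[0,0,0,0],[0,0,0,0]]

```text
time: 17.55
tool_pos: [0.4754, 0.2718, 0.3044]
ee_rot: [-0.997, 1.568, -2.496]
wrist_force: [-0.2, -0.7, -0.4]
width: 0.0471
```

```bash
python3 - <<'E'
from h import *
plan([.4775,.2715,.31],4)
s=imaging.snapshot('wrist');save('wrist5',s['pixels'])
W=wmap(s)
for z0,z1 in((.17,.22),(.028,.042)):
    m=(abs(W[...,0]-.478)<.05)&(abs(W[...,1]-.272)<.08)&(W[...,2]>z0)&(W[...,2]<z1);q=W[m]
    print(len(q),cv2.minAreaRect((q[:,:2]*1000).astype(np.float32)),q.min(0),q.max(0))
E
```

```text
tcp [0.4754 0.2718 0.3044] yang 4.11 x [-0.002 -0.002 -1.   ] w 0.0471 F [-0.23 -0.68 -0.44] t 17.55 q [ 0.42  0.09  1.18 -0.    1.88  0.34]
turn about tool x: 0.11 deg = 0.0003 full; shift mm [-5.6  2.1  0.5] units [-0.0224  0.0082  0.0019]
1077 ((477.33709716796875, 286.7478332519531), (83.6565170288086, 13.477724075317383), 89.37116241455078) [0.47077595 0.24491584 0.17035063] [0.48453461 0.32849961 0.21238162]
3473 ((478.09600830078125, 276.23297119140625), (54.885589599609375, 125.5809097290039), 3.392822027206421) [0.44716378 0.21292363 0.03149752] [0.5088175  0.33976875 0.03833451]
```

View pics/wrist5.png

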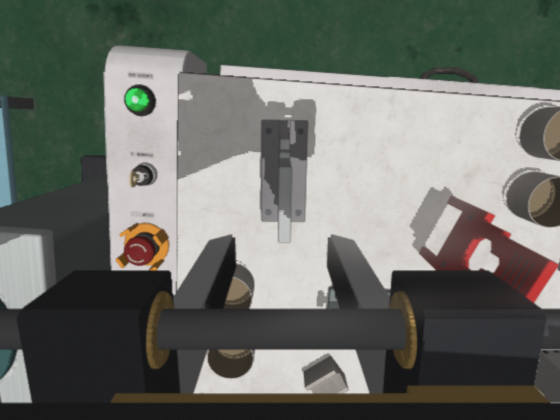

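```bash
python3 - <<'E'
from h import *
s=imaging.snapshot('wrist')
W=wmap(s)
m=(abs(W[...,0]-.478)<.05)&(abs(W[...,1]-.272)<.08)&(W[...,2]>.16)&(W[...,2]<.225)
n,l,st,c=cv2.connectedComponentsWithStats(m.astype(np.uint8))
for i in range(1,n):
    q=W[l==i]
    if len(q)>10: print(st[i],cv2.minAreaRect((q[:,:2]*1000).astype(np.float32)),q.min(0),q.max(0))
m&=W[...,2]>.2
q=W[m];print(cv2.minAreaRect((q[:,:2]*1000).astype(np.float32)), np.histogram(q[:,1],12))
E
```

```text
[ 278  159   14   83 1082] ((477.5870666503906, 274.9685363769531), (10.342585563659668, 60.02351379394531), 4.195077896118164) [0.47083991 0.24510609 0.16185489] [0.48388799 0.30495492 0.21253904]
((477.62371826171875, 274.9712829589844), (10.139556884765625, 59.9895133972168), 3.916804552078247) (array([76, 79, 78, 80, 81, 82, 85, 86, 87, 93, 91, 99]), array([0.24510609, 0.2500935 , 0.2550809 , 0.2600683 , 0.2650557 ,
       0.2700431 , 0.27503051, 0.28001791, 0.28500531, 0.28999271,
       0.29498012, 0.29996752, 0.30495492]))
```

```bash
python3 - <<'E'
from h import *
plan([.4774,.2736,.178],4)
E
```

```text
tcp [0.476  0.2709 0.3051] yang 3.99 x [-0.001 -0.001 -1.   ] w 0.047 F [-0.11 -0.27  0.03] t 17.65 q [ 0.41  0.09  1.18 -0.    1.88  0.34]
turn about tool x: -0.01 deg = -0.0000 full; shift mm [127.1   1.7  -2.7] units [ 0.5085  0.0069 -0.0108]
```

Request:
drive_tool:
  commands:
    - [[0.03,0.006,-0.0105,0],[0.05,0,0,0],[0.05,0,0,0],[0.05,0,0,0],[0.05,0,0,0],[0.05,0,0,0],[0.05,0,0,0],[0.05,0,0,0],[0.05,0,0,0],[0.05,0,0,0],[0.028,0,0,0],[0,0,0,0],[0,0,0,0],[0,0,0,0]]

```text
time: 19.05
tool_pos: [0.4777, 0.2748, 0.1797]
ee_rot: [1.97, 1.569, 0.469]
wrist_force: [-0.1, 1.0, 0.4]
width: 0.0469
```

```bash
python3 - <<'E'
from h import *
plan([.4774,.2736,.178],4)
E
```

```text
tcp [0.4777 0.2748 0.1797] yang 4.04 x [ 0.002  0.001 -1.   ] w 0.0469 F [-0.07  0.97  0.42] t 19.05 q [0.42 0.09 1.41 0.   1.63 0.35]
turn about tool x: 0.04 deg = 0.0001 full; shift mm [ 1.7 -0.4  1.2] units [ 0.007  -0.0016  0.0047]
```

Request:
drive_tool:
  commands:
    - [[0.007,-0.001,0.0045,0],[0,0,0,0],[0,0,0,0]]

```text
time: 19.35
tool_pos: [0.4771, 0.2734, 0.1773]
ee_rot: [2.075, 1.57, 0.575]
wrist_force: [0.2, -0.6, -0.6]
width: 0.047
```

Request:
drive_tool:
  commands:
    - [[0,0,0,0],[0,0,0,0],[0,0,0,0],[0,0,0,0],[0,0,0,0],[0,0,0,0],[0,0,0,0]]
  grip: 0

```text
time: 20.05
tool_pos: [0.4771, 0.2734, 0.1771]
ee_rot: [1.994, 1.571, 0.493]
wrist_force: [-0.7, -0.1, -0.1]
width: 0.0096
```

Request:
drive_tool:
  commands:
    - [[-0.012,0,0,0],[-0.012,0,0,0],[-0.02,0,0,0],[-0.02,0,0,0],[-0.02,0,0,0],[-0.02,0,0,0],[-0.02,0,0,0],[0,0,0,0],[0,0,0,0]]

```text
time: 20.95
tool_pos: [0.477, 0.2735, 0.2082]
ee_rot: [-2.44, 1.571, 2.343]
wrist_force: [-0.9, 0.5, -4.0]
width: 0.01
```

```bash
python3 - <<'E'
from h import *
plan([.4774,.2736,.3],4)
s=imaging.snapshot('side');a=s['pixels'][100:250,180:340];save('side6',cv2.resize(a,None,fx=4.5,fy=4))
E
```

```text
tcp [0.477  0.2735 0.2082] yang 4.05 x [-0.  0. -1.] w 0.01 F [-0.87  0.47 -4.03] t 20.95 q [0.42 0.09 1.37 0.   1.69 0.35]
turn about tool x: 0.05 deg = 0.0001 full; shift mm [-91.8   0.4  -0.1] units [-0.3671  0.0018 -0.0005]
```

View pics/side6.png

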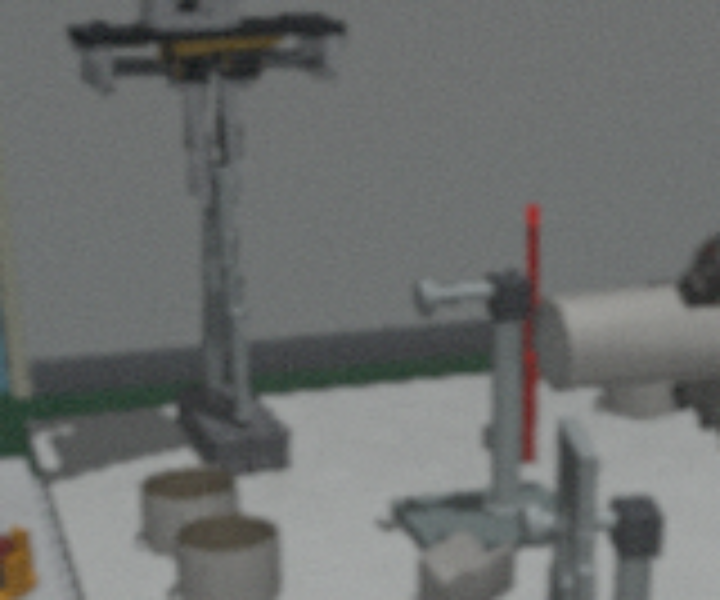

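Request:
drive_tool:
  commands:
    - [[-0.06,0,0,0.0104],[-0.08,0,0,0],[-0.08,0,0,0],[-0.08,0,0,0],[-0.06,0,0,0],[0,0,0,0],[0,0,0,0]]

```text
time: 21.7
tool_pos: [0.477, 0.2734, 0.2976]
ee_rot: [-1.332, 1.57, -2.898]
wrist_force: [0.8, -0.1, -3.1]
width: 0.0096
```

```bash
python3 - <<'E'
from h import *
plan([.527,.0692,.297],.3)
E
```

```text
tcp [0.477  0.2734 0.2976] yang 0.3 x [-0. -0. -1.] w 0.0096 F [ 0.82 -0.06 -3.08] t 21.7 q [0.42 0.09 1.19 0.   1.87 0.41]
turn about tool x: 0.00 deg = 0.0000 full; shift mm [  0.6  49.  204.5] units [0.0024 0.1958 0.8179]
```

Request:
drive_tool:
  commands:
    - [[0,0.0178,0.0743,0],[0,0.0178,0.0743,0],[0,0.0178,0.0743,0],[0,0.0178,0.0743,0],[0,0.0178,0.0743,0],[0,0.0178,0.0743,0],[0,0.0178,0.0743,0],[0,0.0178,0.0743,0],[0,0.0178,0.0743,0],[0,0.0178,0.0743,0],[0,0.0178,0.0743,0],[0,0,0,0],[0.05,0,0,0],[0.05,0,0,0],[0.05,0,0,0],[0.05,0,0,0],[0,0,0,0],[0,0,0,0]]

```text
time: 23.5
tool_pos: [0.5268, 0.0697, 0.2475]
ee_rot: [-1.702, 1.57, 3.016]
wrist_force: [-0.1, -0.6, -4.4]
width: 0.0098
```

```bash
python3 - <<'E'
from h import *
plan([.529,.0692,.2411],.3)
s=imaging.snapshot('wrist');save('wrist6',s['pixels'])
W=wmap(s)
m=(W[...,0]>.550)&(W[...,0]<.66)&(W[...,1]>.03)&(W[...,1]<.12)&(W[...,2]>.165)&(W[...,2]<.205)
q=W[m];print(len(q),cv2.minAreaRect((q[:,:2]*1000).astype(np.float32)),q.min(0),q.max(0))
m=(W[...,0]>.5)&(W[...,0]<.54)&(W[...,1]>.03)&(W[...,1]<.13)&(W[...,2]>.255)&(W[...,2]<.29)
q=W[m];print(len(q),q.min(0),q.max(0))
s=imaging.snapshot('side');a=s['pixels'][100:250,230:390];save('side7',cv2.resize(a,None,fx=4.5,fy=4))
E
```

```text
tcp [0.5268 0.0697 0.2475] yang 0.33 x [-0.001  0.    -1.   ] w 0.0098 F [-0.1  -0.59 -4.41] t 23.5 q [0.02 0.04 1.34 0.   1.76 0.02]
turn about tool x: 0.03 deg = 0.0001 full; shift mm [6.4 2.2 0.5] units [0.0258 0.0089 0.0019]
3671 ((596.1409912109375, 70.89828491210938), (71.38727569580078, 29.748172760009766), 0.8553405404090881) [0.56040518 0.05625262 0.16780096] [0.63201686 0.08617314 0.19969721]
3903 [0.50935113 0.05584624 0.25501173] [0.53998418 0.10118553 0.28997041]
```

View pics/side7.png

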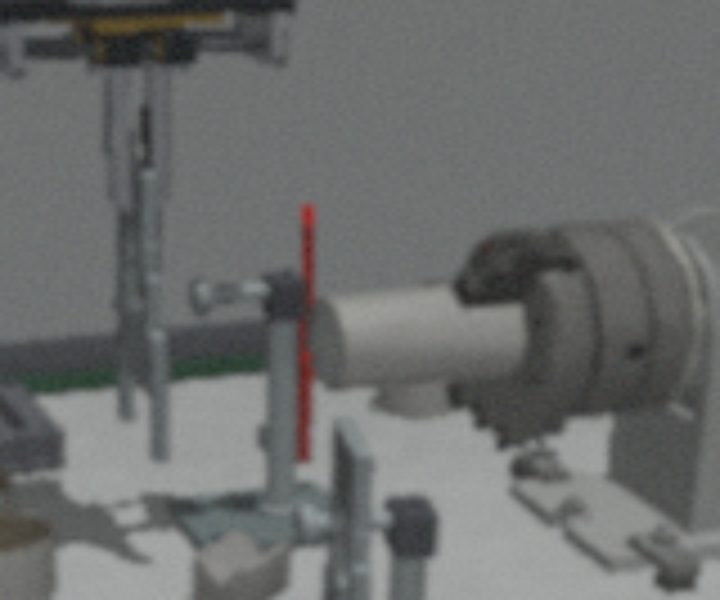

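View pics/wrist6.png

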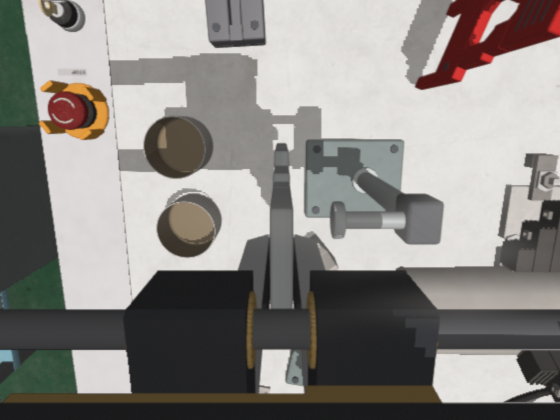

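The tab centre is at y≈0.0712 and the peg at 0.0708, so they line up. I lower to hole height and insert.

Request:
drive_tool:
  commands:
    - [[0.0255,0.008,0.0015,0],[0,0.025,0,0],[0,0.025,0,0],[0,0.025,0,0],[0,0.025,0,0],[0,0.02,0,0],[0,0,0,0]]

```text
time: 24.3
tool_pos: [0.5598, 0.0691, 0.2414]
ee_rot: [-1.894, 1.571, 2.824]
wrist_force: [-0.4, -0.8, -3.5]
width: 0.0099
```

Request:
drive_tool:
  commands:
    - [[0,0.025,0,0],[0,0.025,0,0],[0,0.025,0,0],[0,0.025,0,0],[0,0.017,0,0],[0,0,0,0],[0,0,0,0]]

```text
time: 25.0
tool_pos: [0.5883, 0.0693, 0.2416]
ee_rot: [-1.702, 1.57, 3.015]
wrist_force: [0.1, -0.4, -2.8]
width: 0.0095
```

```bash
python3 - <<'E'
from h import *
plan([.5883,.0695,.2085],.3)
s=imaging.snapshot('side');a=s['pixels'][100:250,230:390];save('side8',cv2.resize(a,None,fx=4.5,fy=4))
E
```

```text
tcp [0.5883 0.0693 0.2416] yang 0.3 x [-0.  0. -1.] w 0.0095 F [ 0.08 -0.38 -2.76] t 25.0 q [0.02 0.18 1.2  0.   1.77 0.02]
turn about tool x: 0.00 deg = 0.0000 full; shift mm [33.1  0.  -0.2] units [ 0.1324  0.     -0.0008]
```

View pics/side8.png

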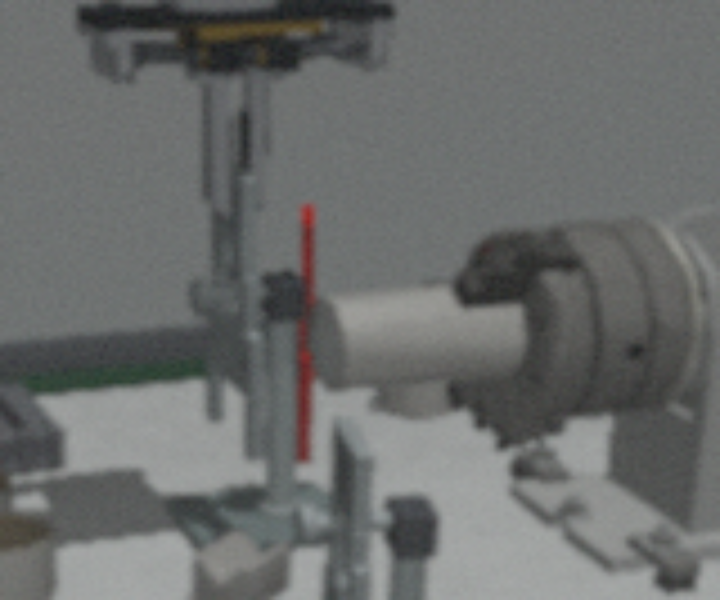

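The insert met no resistance. Lowering now.

Request:
drive_tool:
  commands:
    - [[0.024,0,0,0],[0.024,0,0,0],[0.024,0,0,0],[0.024,0,0,0],[0.024,0,0,0],[0.008,0,0,0],[0,0,0,0],[0,0,0,0],[0,0,0,0]]

```text
time: 25.95
tool_pos: [0.5886, 0.0693, 0.2102]
ee_rot: [1.642, 1.57, 0.077]
wrist_force: [0.2, -0.0, -2.5]
width: 0.0101
```

Request:
drive_tool:
  commands:
    - [[0.003,0,0,0],[0,0,0,0],[0,0,0,0]]

```text
time: 26.25
tool_pos: [0.5884, 0.0693, 0.2091]
ee_rot: [1.942, 1.571, 0.377]
wrist_force: [0.3, -0.1, -3.7]
width: 0.0097
```

Request:
drive_tool:
  commands:
    - [[0.003,0,0,0],[0,0,0,0],[0,0,0,0]]

```text
time: 26.55
tool_pos: [0.5883, 0.0693, 0.2082]
ee_rot: [-2.864, 1.571, 1.854]
wrist_force: [0.4, 0.1, -2.4]
width: 0.0099
```

Request:
drive_tool:
  commands:
    - [[0.002,0,0,0],[0,0,0,0],[0,0,0,0]]

```text
time: 26.85
tool_pos: [0.5884, 0.0693, 0.2081]
ee_rot: [1.783, 1.57, 0.217]
wrist_force: [0.1, 0.3, -1.9]
width: 0.0099
```

Request:
drive_tool:
  commands:
    - [[0.003,0,0,0],[0,0,0,0],[0,0,0,0],[0,0,0,0]]

```text
time: 27.25
tool_pos: [0.5884, 0.0693, 0.2079]
ee_rot: [1.635, 1.57, 0.069]
wrist_force: [-2.3, -0.6, 2.9]
width: 0.01
```

It's seated: the force has turned upward. Release and retreat.

Request:
drive_tool:
  commands:
    - [[0,0,0,0],[0,0,0,0],[0,0,0,0],[0,0,0,0],[0,0,0,0],[-0.03,0,0,0],[-0.06,0,0,0],[-0.08,0,0,0],[-0.08,0,0,0],[-0.08,0,0,0],[-0.08,0,0,0],[0,-0.1,0,0],[0,-0.1,0,0],[0,-0.1,0,0],[0,-0.1,0,0],[0,-0.1,0,0],[0,0,0,0],[0,0,0,0]]
  grip: 0.5

```text
time: 29.05
tool_pos: [0.4638, 0.0687, 0.3112]
ee_rot: [1.605, 1.567, 0.04]
wrist_force: [1.2, -1.2, -0.3]
width: 0.047
```

```bash
python3 - <<'E'
from h import *
plan([.5883,.0695,.2085],.3)
for n in('side','top'):
    s=imaging.snapshot(n)
    a=s['pixels'][130:290,190:370] if n=='side' else s['pixels'][120:300,100:350]
    save(n+'9',cv2.resize(a,None,fx=4 if n=='side' else 3,fy=3.6 if n=='side' else 3))
    W=wmap(s)
    for nm,b in dict(long=(.56,.605,.0,.14,.205,.3),short=(.53,.61,-.22,-.1,.135,.25)).items():
        m=(W[...,0]>b[0])&(W[...,0]<b[1])&(W[...,1]>b[2])&(W[...,1]<b[3])&(W[...,2]>b[4])&(W[...,2]<b[5]);q=W[m]
        if len(q)>10: print(n,nm,len(q),cv2.minAreaRect((q[:,:2]*1000).astype(np.float32)),q.max(0))
E
```

```text
tcp [0.4638 0.0687 0.3112] yang 0.3 x [ 0.004  0.    -1.   ] w 0.047 F [ 1.18 -1.2  -0.26] t 29.05 q [ 0.03 -0.09  1.34  0.    1.89  0.02]
turn about tool x: 0.00 deg = 0.0000 full; shift mm [103.1 124.1  -0.2] units [ 0.4125  0.4964 -0.0006]
side long 143 ((587.7583618164062, 68.51881408691406), (11.022666931152344, 64.98860931396484), 0.6749176383018494) [0.59331425 0.10101611 0.24184909]
side short 175 ((572.8330688476562, -165.3213348388672), (59.95219421386719, 10.11020565032959), 79.75369262695312) [ 0.5814127  -0.13548087  0.17248865]
top long 81 ((588.3990478515625, 52.05219268798828), (25.47500228881836, 9.108245849609375), 89.51972961425781) [0.59292621 0.06481973 0.24701547]
top short 177 ((574.20361328125, -162.01547241210938), (59.482032775878906, 10.73282241821289), 78.54452514648438) [ 0.58417094 -0.13233085  0.17659569]
```

View pics/side9.png

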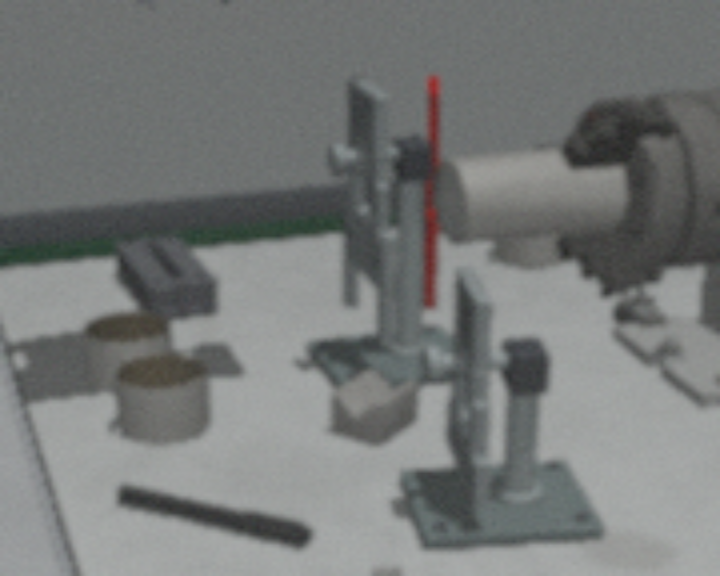

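View pics/top9.png

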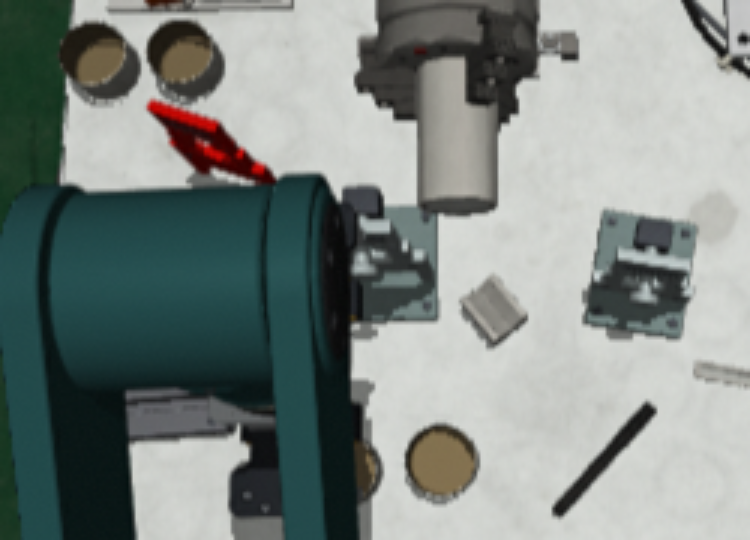

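Both gauges hang upright behind the heads: the long one is at about (367,185) in the side crop and the short one at (475,390). Their tops are at z≈0.242 and 0.172 (expected 0.241 and 0.171), and the bystanders look unmoved. Handing in after a short settle.

Request:
drive_tool:
  commands:
    - [[0,0,0,0],[0,0,0,0],[0,0,0,0],[0,0,0,0],[0,0,0,0],[0,0,0,0],[0,0,0,0],[0,0,0,0],[0,0,0,0],[0,0,0,0]]

```text
time: 30.15
tool_pos: [0.4633, 0.0687, 0.3095]
ee_rot: [2.142, 1.571, 0.577]
wrist_force: [0.3, -0.2, -0.9]
width: 0.0468
```

```bash
python3 -c "
from h import *
print(robot.get_obs()['time'],robot.close_job())"
```

```text
the job is handed in; nothing more can be done
30.15 None
```

The short gauge now hangs on the low stand and the long gauge on the tall stand. I handed the job in at 30.15 s of the 64 s allowed; it reports no verdict.

I lifted the short gauge 33 mm, drew it off over the tall peg's head, and hung it on the low stand. I then took the long gauge out of its rest and hung it on the tall stand.

**Last checks (side camera, about 1 s before hand-in):**
- **Height:** the gauge tops were at about 0.242 m (long) and 0.172 m (short), against 0.241 and 0.171 expected.
- **Position:** both plates looked upright, behind the heads and within about 3 mm of the middle of the free shaft.
- **Contact and forces:** the arm was clear of everything. The wrist force stayed within a few newtons at every reading.
- **Bystanders:** they looked unmoved in the final side and top views. I judged this by eye and did not measure each one.

**Disagreements:** the cameras differed by 2–4 mm in y. The top camera also read 3–5 mm high, and the arm partly hid the long gauge in its last view, so I relied on the side and wrist cameras instead.

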